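# Open the push-to-open tilt-out recycling bin

### The arm

A 6-joint arm with a two-finger parallel gripper is mounted at the origin on the work surface. World frame = base frame: x ahead of the robot, y to its left, z up, the work surface at z = 0. Lengths are in mm, angles in rad, forces in N, time in s.
With the tool pointing down it reaches from about 350 to 875 mm from the base axis. Payload 4.2 kg.
Tool frame: the origin (TCP) lies midway between the tips of the shut fingers; the grasp point (between the pads) lies 19 mm behind it; z points along the fingers, y is the line along which they close (so a half turn about z gives the same grasp; the last joint's range is limited). The gripper opens to 87 mm and grips with 3 to 60 N. Pads are 19 mm wide; open, the fingers measure 117 mm over their backs; the gripper's body (75 mm by 190 mm) begins 51 mm behind the grasp point.
Start: joints at [1.593, 0.385, 0.008, 0, -1.194, -0.259], TCP at [146.589, 607.545, 222.55] pointing down, gripper open.
Joint ranges: [-3.14, 3.14], [-1.21, 2.06], [-1.07, 1.41], [-3.16, 2.05], [-2.99, -0.16], [-3.1, 3.1]. Speed limits (rad/s): [2.79, 2.79, 3.14, 3.14, 3.14, 3.14].

### API

Orientations are given as a unit quaternion [x, y, z, w].
In Python, from workcell import monitor, vision, ctrl, spotter gives the robot as it stands. The module is installed in compiled form; this text tells all that it offers.
- The arm moves only by the shell command python3 -m pendant 'ROWS' [FORCE]. ROWS is JSON, a list of rows, each a list of 7 numbers: the turn, a rotation vector about the tool's x, y, z in degrees, then the shift along the tool's x, y, z in m, then the gripper command: -1 is shut, 1 is fully open, values between are in proportion. A call has 1 to 20 rows; each row shifts and turns the commanded pose from where the row before left it, along the tool's axes as they then stand; what a row does not reach is not made up. A row lasts 1/12 s, in which the tool goes at most 41.7 mm and 7.16 degrees, less where a joint would pass 70% of its speed; a pose out of reach is approached as far as the arm can. A call with a gripper value outside its range is refused whole. The fingers move at their own pace and stop on an object; FORCE is the grip in N (left out, the last holds). Time passes only in rows, so rows that do not move let the fingers close. It gives the time, the measured TCP pose, the force, the opening and the grip force at its end, in the units of the state.
- monitor.get_obs(): the state, without advancing time (a new reading comes with each control period).
- vision.snapshot(name): name is "scene" or "top" or "wrist"; returns the picture (480x640x3 uint8, red, green, blue); there is no depth.
- vision.camera_model(name): a dict with "fx", "fy", "cx", "cy" (pixels), "world_from_camera" (4x4, takes a point from camera to world coordinates). Camera axes: x right, y up, looking along -z (the intrinsics and any distortion apply to the point x, -y, -z); pixel columns grow to the right and rows downward; lengths in mm; the calibration is good to about 2 mm. The wrist camera is an equidistant fisheye: a pixel r from the principal point sees the ray r / f radians off the axis. A picture is of the moment at which its call begins: read the wrist's pose just before it. camera_model takes no time and is no camera call; for the wrist camera it gives the pose at the moment of the call.
- ctrl.close_job(): hands the job in; it is judged then, once.
Trained networks look in the newest picture that a camera, given by its name, has taken for a name from the list of things; names that differ only in an ending like _2 or _b are one class to them, and where a whole thing is asked for, a point or a joint stands for the part that bears it (a point fixed in the world has none). Each returns a list of dicts, best first, with "p" (0 to 1); they miss things now and then, are a little off and sometimes report something else, mostly with a low value. They report only what shows in the picture. A call takes as long as a camera call. They do not tell look-alikes from the thing itself.
- spotter.boxes_of(camera, label): "point" ([x, y, z] in mm, in world coordinates, good to about 4 mm: the middle of the surface that is visible of it).
The state is a dict: "t": time; "joint_positions": joint angles; "qvel": joint speeds; "tau": joint torques, N m; "eef_pos": TCP position; "ee_rot": TCP orientation; "ft_force": force on the tool from outside, world axes, zero at the start; "wrist_torque": the same for the moment, N m; "gripper_width": finger opening in mm; "grip_force": force on a finger pad.
Only numpy, scipy, OpenCV 4.12 (cv2) and the standard library are available. Lean on these libraries where they do the work, as an engineer would, in place of code of your own. Each camera call takes 0.05 s, during which the arm holds its last target. There are 200 camera calls.

### The job

Open the grey tilt-out recycling bin: press its front panel in near the top with the fingertips until the push-to-open catch lets go, back off so that the bin springs ajar by itself, then reach a fingertip behind the top edge of the panel and draw the bin out until it lies fully open on its stop. Only press and push with the fingers, do not grip the panel, and leave the four empties standing where they are.

Things in the scene. Friction and masses are not known exactly. Their poses are not given: they have to be found in the camera images.
- bin_unit: the bin's fixed light-grey plastic shell, 280 mm wide (y), yawed up to 18 degrees. Origin on the shelf under the middle of the unit; z up; -x is its front, towards the robot. Shell from x = -93 to +115 mm, closed flat top at 297 mm. Shut, the panel's outside is at x = -115 mm; the 10 mm slot between panel and shell is too narrow for a finger and lets the panel be pressed in.
- bin (a joint): tilt of the bin (rad) about the pivot line at its foot: 0 shut on the catch, negative pressed in, positive as its top comes out towards the robot, 0.22 ajar, 0.5 at the stop. Dark grey front panel (280 wide, 290 high, 12 mm thick) and the open-topped tub behind it are one rigid part, about 1 kg, on a damped hinge. A pull of a few N at the top moves it.
- shell_edge (a point): fixed point at mid width on the top front edge of the shell. In line with it, behind the tub, hides the push-to-open catch, a sprung plunger: a push of 4 to 8 N near the panel's top (more lower down) moves the panel in; it lets go about 5 mm in (-0.018 rad) and comes up solid 7 mm in (-0.025 rad). As the finger backs off, the plunger pushes the bin ajar in 1 s. Shutting it may latch it again.
- press_spot (a point): point on the outside of the front panel at mid width, 25 mm below its top edge (275 mm above the shelf when shut), middle of a light-grey thumb pad 70 mm wide, 22 mm high that also shows on the top edge. Moves with the bin; its x axis points into the unit, square to the panel.
- edge_inner (a point): point at mid width on the top edge of the front panel, on its inner (tub) side; 300 mm above the shelf when shut. Moves with the bin. Ajar, the gap between it and shell_edge is about 50 mm. Behind it the tub is open: free for a finger over 220 mm of width and 150 mm below the edge.
- bin_pivot (a point): fixed point on the level pivot line at mid width, 25 mm above the shelf; axes as bin_unit (pivot line along y; it lies at x = -103 mm of bin_unit). edge_inner swings about it at 275 mm radius, right above it when shut. Left short of about 0.30 rad, the bin sinks back to ajar; left beyond about 0.36 it sinks slowly on outwards to the stop. At the stop it stays by its weight.
- wine_bottle: empty green glass wine bottle, standing, 76 mm across, 296 mm high, about 0.5 kg; origin under its middle, z along the bottle. Stands to one side of the bin's front.
- pet_bottle: empty clear PET bottle with blue band and blue twist cap, standing, 64 mm across, 215 mm high, 35 g; origin under its middle, z along the bottle. Stands to one side of the bin's front.
- tin_can: empty steel tin can, standing, 75 mm across, 110 mm high, 60 g; origin under its middle. Stands before the bin, to one side, clear of its swing.
- crushed_can: aluminium drinks can trodden flat end to end, 68 mm across, 38 mm high, 16 g; origin under its middle. Stands before the bin, to one side, clear of its swing.
Things that resemble listed ones, but are neither listed nor needed, are in the scene too. There is more than one size of the crushed_can; the one meant has the size given above.

How it is judged (in metres and radians):
On the way, in this order (a step that is already met when the one before it is completed fails the run):
1. the fingers press the shut front panel in against the catch (value of joint bin below -0.012 rad and contact force between any of the fingers, the arm and bin_unit above 1 N), for 0.02 s.
2. the catch has let go: the bin stands ajar on its plunger, untouched (value of joint bin between 0.17 and 0.3 rad and contact force between each of the arm, the fingers and bin_unit below 0.2 N), for 0.1 s.
At the end, for the whole second after the job is handed in: The bin rests tilted out to its stop (more than 0.46 of 0.5 rad), and the four empties stand upright within 30 mm of where they stood (value of joint bin above 0.46 rad and velocity of joint bin below 0.05 rad/s and distance of each of wine_bottle, pet_bottle, tin_can, crushed_can from where it was at the start of the episode below 0.03 m and angle between each of wine_bottle, pet_bottle, tin_can, crushed_can's own z axis and vertical below 0.1 rad); the robot touches nothing.
It fails at once if an empty is knocked, pushed or lifted more than 30 mm from its place, or tipped (distance of any of wine_bottle, pet_bottle, tin_can, crushed_can from where it was at the start of the episode above 0.03 m or angle between any of wine_bottle, pet_bottle, tin_can, crushed_can's own z axis and vertical above 0.35 rad).
It fails at once if the panel is gripped between the fingers (the touch on the tilting bin far exceeds what drawing it out takes) (value of joint bin between 0.05 and 0.48 rad and contact force between the fingers and bin_unit above 35 N).
It also fails if it takes over 51 s, if anything falls off the work surface, if the arm or the gripper's body presses on something with over 40 N, if the wrist force passes 120 N, or if a joint passes its speed limit or range.

## Working session

There is one attempt and no reset: what is moved stays moved. The work goes in short steps, Python scripts to look and compute and a shell command to move; the robot and the scene stay as the last step left them, time stands still between calls to the robot, and variables do not carry over. Pictures are saved under pics/ and viewed, at most 10 in all, crops included, and the job is handed in when it is done.

```bash
mkdir -p pics; python3 - <<'E'
from workcell import monitor, vision, spotter
import cv2, numpy as np
o=monitor.get_obs(); print(o['t'],o['eef_pos'],o['ee_rot'],o['gripper_width'])
for c in ['scene','top']:
    im=vision.snapshot(c); cv2.imwrite(f'pics/{c}0.png',im[:,:,::-1])
    m=vision.camera_model(c); print(c,{k:(np.round(v,3).tolist()) for k,v in m.items()})
    for l in ['bin_unit','bin','press_spot','edge_inner','wine_bottle','pet_bottle','tin_can','crushed_can']:
        try: print(l,[(np.round(d['point']).tolist(),round(d['p'],2)) for d in spotter.boxes_of(c,l)][:4])
        except Exception as e: print(l,e)
print(monitor.get_obs()['t'])
E
```

```text
0.0 [146.44293179 606.97387121 221.46962601] [ 9.92988843e-01 -1.18203133e-01 -9.02566725e-05  1.08081701e-03] 86.92849793633557
scene {'fx': 557.189, 'fy': 557.189, 'cx': 321.428, 'cy': 231.772, 'world_from_camera': [[0.993, -0.113, 0.038, 633.257], [0.119, 0.946, -0.303, -489.345], [-0.002, 0.305, 0.952, 1571.054], [0.0, 0.0, 0.0, 1.0]]}
bin_unit [([732.0, -53.0, 296.0], 0.76)]
bin [([637.0, -54.0, 218.0], 0.86)]
press_spot [([639.0, -54.0, 211.0], 0.92), ([549.0, 137.0, 188.0], 0.54), ([736.0, -54.0, 296.0], 0.52)]
edge_inner [([640.0, -55.0, 215.0], 0.91)]
wine_bottle [([551.0, 135.0, 193.0], 0.86), ([638.0, -54.0, 214.0], 0.71)]
pet_bottle [([720.0, -260.0, 169.0], 0.89)]
tin_can [([419.0, 121.0, 109.0], 0.85)]
crushed_can [([546.0, -472.0, 54.0], 0.97), ([536.0, -326.0, 39.0], 0.75), ([401.0, -272.0, 52.0], 0.72)]
top {'fx': 460.185, 'fy': 460.185, 'cx': 318.353, 'cy': 235.842, 'world_from_camera': [[0.013, 0.996, -0.084, 486.133], [-1.0, 0.014, 0.009, -55.535], [0.011, 0.084, 0.996, 1363.038], [0.0, 0.0, 0.0, 1.0]]}
bin_unit [([724.0, -26.0, 299.0], 0.82)]
bin [([636.0, -54.0, 217.0], 0.74)]
press_spot [([634.0, -56.0, 213.0], 0.64)]
edge_inner [([633.0, -51.0, 213.0], 0.87), ([725.0, -24.0, 300.0], 0.32)]
wine_bottle [([545.0, 144.0, 213.0], 0.74)]
pet_bottle [([709.0, -236.0, 170.0], 0.93)]
tin_can [([420.0, 134.0, 110.0], 0.65)]
crushed_can [([549.0, -460.0, 48.0], 0.95), ([535.0, -325.0, 41.0], 0.9)]
0.9
```

View pics/scene0.png

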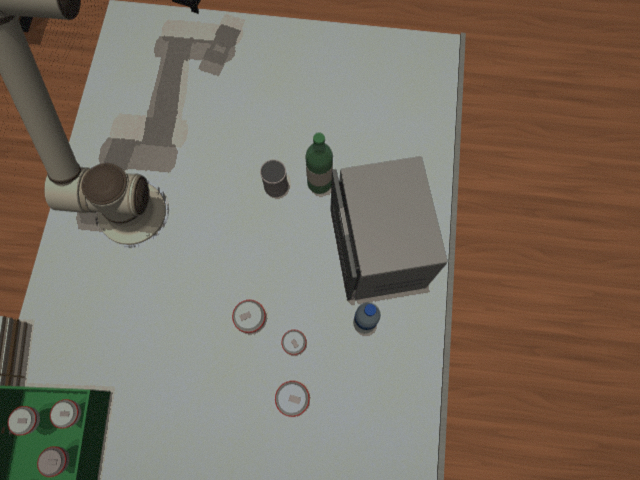

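View pics/top0.png

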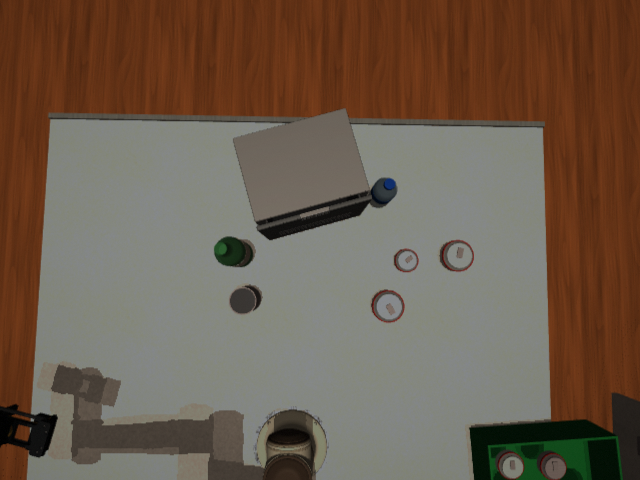

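Scene: the bin's flat shell top has corners at about (233,139), (347,109), (370,190) and (256,222) in top0, with the thumb pad at (313,211). The wine bottle is at (230,250), tin can (243,300) and PET bottle (383,190). There are three crushed cans on the table: (404,260), (458,255) and (388,306). The small one at (404,260) fits 68 mm across; the crop will confirm it.

```bash
cat > h.py <<'E'
import numpy as np, cv2
from workcell import monitor, vision, spotter
def proj(c,P):
    m=vision.camera_model(c);T=np.array(m['world_from_camera'])
    p=(np.atleast_2d(P)-T[:3,3])@T[:3,:3]
    return np.c_[m['cx']+m['fx']*p[:,0]/-p[:,2], m['cy']+m['fy']*-p[:,1]/-p[:,2]]
def back(c,uv,z):
    m=vision.camera_model(c);T=np.array(m['world_from_camera']);uv=np.atleast_2d(uv)
    d=np.c_[(uv[:,0]-m['cx'])/m['fx'],-(uv[:,1]-m['cy'])/m['fy'],-np.ones(len(uv))]@T[:3,:3].T
    return T[:3,3]+d*((z-T[2,3])/d[:,2])[:,None]
E
python3 - <<'E'
from h import *
q=back('top',[[233,139],[347,109],[370,190],[256,222]],297); print(q.round(1))
im=cv2.imread('pics/top0.png')
# least-squares pose: corners unit frame
L=np.array([[115,140],[115,-140],[-93,-140],[-93,140]],float)
H=((L-L.mean(0)).T@(q[:,:2]-q[:,:2].mean(0))); U,S,V=np.linalg.svd(H);R=(U@V).T
t=q[:,:2].mean(0)-R@L.mean(0); print('yaw',np.degrees(np.arctan2(R[1,0],R[0,0])),t, (L@R.T+t-q[:,:2]).round(1).tolist())
for n,uv,d in [('small',[[393,260],[418,260]],38),('big1',[[441,255],[474,255]],50),('big2',[[371,306],[405,306]],50)]:
    b=back('top',uv,d);print(n,np.linalg.norm(b[1]-b[0]),b.mean(0))
c=cv2.resize(im[95:325,200:480],None,fx=2.85,fy=2.6); c=cv2.resize(im[95:325,200:480],None,fx=2.6,fy=2.6,interpolation=cv2.INTER_CUBIC)
cv2.imwrite('pics/crop.png',np.clip(c*1.4,0,255).astype('uint8'))
E
```

```text
[[ 803.2  138.9  297. ]
 [ 880.6 -130.   297. ]
 [ 686.1 -185.5  297. ]
 [ 606.8   79.8  297. ]]
yaw 16.33633508058078 [733.60363153 -27.31071164] [[1.4, 0.5], [2.8, 0.7], [-2.3, -2.3], [-1.8, 1.0]]
small 72.2195882593633 [ 531.92665715 -320.2869244    38.        ]
big1 94.78104927589118 [ 547.77899258 -467.10149946   50.        ]
big2 96.43634131128631 [ 400.69684563 -267.83305077   50.        ]
```

View pics/crop.png

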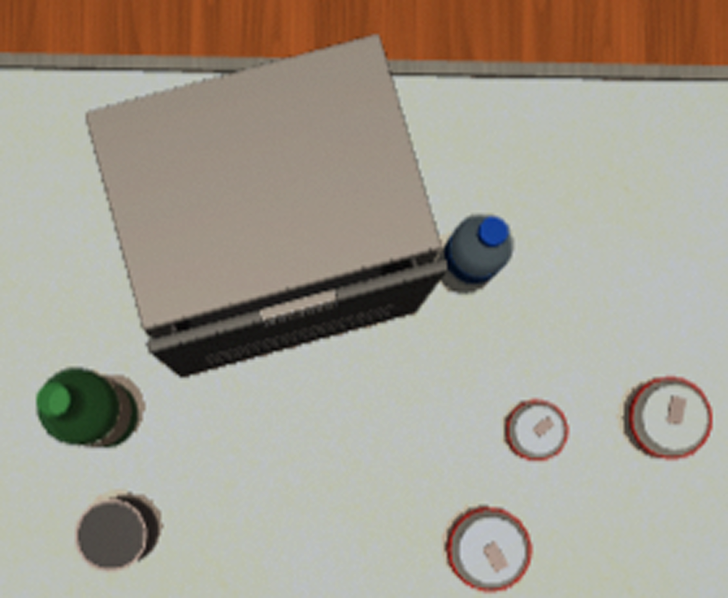

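The small can at crop (537,430) measures about 70 mm across, so it is the crushed_can meant; the two larger ones measure about 95 mm. It only has to be avoided. The bin yaw is about 16.3°. I'll raise the tool, align it with the bin, shut the fingers and cross over.

```bash
python3 -m pendant '[[0,0,-5.98,0,0,-0.038,-1],[0,0,-5.98,0,0,-0.038,-1],[0,0,-5.98,0,0,-0.038,-1],[0,0,-5.98,0,0,-0.038,-1],[0,0,-5.98,0,0,-0.038,-1]]' 10 && python3 -m pendant '[[0,0,0,0.008,0.0387,0,-1],[0,0,0,0.008,0.0387,0,-1],[0,0,0,0.008,0.0387,0,-1],[0,0,0,0.008,0.0387,0,-1],[0,0,0,0.008,0.0387,0,-1],[0,0,0,0.008,0.0387,0,-1],[0,0,0,0.008,0.0387,0,-1],[0,0,0,0.008,0.0387,0,-1],[0,0,0,0.008,0.0387,0,-1],[0,0,0,0.008,0.0387,0,-1],[0,0,0,0.008,0.0387,0,-1],[0,0,0,0.008,0.0387,0,-1],[0,0,0,0.008,0.0387,0,-1],[0,0,0,0.008,0.0387,0,-1],[0,0,0,0.008,0.0387,0,-1],[0,0,0,0.008,0.0387,0,-1],[0,0,0,0.008,0.0387,0,-1],[0,0,0,0.008,0.0387,0,-1],[0,0,0,0.008,0.0387,0,-1],[0,0,0,0,0,0,-1]]'
python3 - <<'E'
from h import *
from scipy.spatial.transform import Rotation as Ro
o=monitor.get_obs();im=vision.snapshot('wrist');cv2.imwrite('pics/w1.png',im[:,:,::-1])
R=Ro.from_quat(o['ee_rot']).as_matrix();print(R.round(3).tolist(),o['joint_positions'],o['ft_force'],o['gripper_width'])
m=vision.camera_model('wrist');T=np.array(m['world_from_camera']);print('cam in tool',R.T@(T[:3,3]-o['eef_pos']),(R.T@T[:3,:3]).round(2).tolist())
# refine yaw/origin using both pictures' corners
c=np.array([[87,113],[379,36],[440,250],[147,331]])/2.6+[200,95]
q=back('top',c,297);L=np.array([[115,140],[115,-140],[-93,-140],[-93,140]],float)
s=back('scene',[[421,158],[445,264],[357,279],[340,166]],297)
for q in (q,back('scene',[[421,158],[445,264],[357,279],[340,166]],297)[[0,1,2,3]]):
    U,S,V=np.linalg.svd((L-L.mean(0)).T@(q[:,:2]-q[:,:2].mean(0)));Rr=(U@V).T
    t=q[:,:2].mean(0)-Rr@L.mean(0);print(np.degrees(np.arctan2(Rr[1,0],Rr[0,0])),t,(L@Rr.T+t-q[:,:2]).round(1).tolist(),'spot',Rr@[-115,0]+t)
print(o['eef_pos'],o['t'])
E
```

```text
t: 1.32
eef_pos: [146.6, 607.0, 414.8]
ee_rot: [0.989, 0.145, 0.0, -0.0]
ft_force: [0.5, 0.7, -0.5]
gripper_width: 61.2
grip_force: 0.0
t: 2.98
eef_pos: [501.1, -60.2, 411.2]
ee_rot: [0.99, 0.138, -0.001, 0.001]
ft_force: [0.3, 0.7, 0.3]
gripper_width: 0.3
grip_force: 0.0
[[0.962, 0.274, -0.002], [0.274, -0.962, -0.002], [-0.003, 0.001, -1.0]] [ 2.03465800e-01  1.02027161e-01  8.99154910e-02  1.24997943e-03
 -1.56112642e+00  1.64504534e+00] [0.29766185 0.74770586 0.31253373] 0.2608272205262656
cam in tool [  65.95740502   -2.87221476 -162.86655844] [[0.0, 0.97, 0.24], [1.0, -0.0, 0.0], [0.0, 0.24, -0.97]]
16.266097859276766 [733.14329546 -26.6941183 ] [[-0.2, 2.1], [1.9, -1.8], [-0.2, -3.4], [-1.4, 3.1]] spot [622.74660798 -58.90547331]
14.799650329547202 [732.53699688 -25.07097224] [[1.4, 1.8], [-1.0, -1.9], [0.1, 5.6], [-0.5, -5.5]] spot [621.35212791 -54.44655585]
[501.05408553 -60.17887306 411.1926823 ] 2.9833
```

View pics/w1.png

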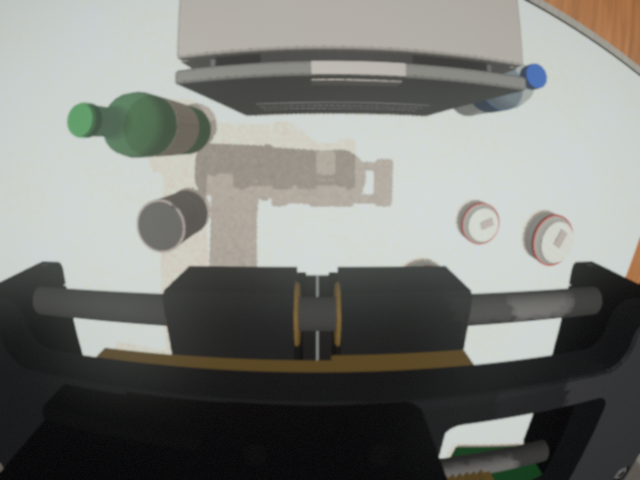

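The wrist view shows the pad at (358,70), square to the tool and about 30 mm towards tool +y. The fingers are shut and the front is free. I'll descend and approach to about 20 mm from the panel.

```bash
python3 -m pendant '[[0,0,0,0,0.0077,-0,-1],[0,0,0,0,0.0077,0.037,-1],[0,0,0,0,0.0077,0.037,-1],[0,0,0,0,0.0077,0.037,-1],[0,0,0,0.02,0,0.035,-1],[0,0,0,0.035,0,0,-1],[0,0,0,0.033,0,0,-1],[0,0,0,0,0,0,-1],[0,0,0,0,0,0,-1]]'
python3 - <<'E'
from h import *
im=vision.snapshot('scene');cv2.imwrite('pics/s2.png',cv2.resize(im[110:330,240:500,::-1],None,fx=2.6,fy=2.6,interpolation=cv2.INTER_CUBIC))
im=vision.snapshot('wrist');cv2.imwrite('pics/w2.png',im[:,:,::-1])
E
```

```text
t: 3.78
eef_pos: [593.1, -58.5, 265.8]
ee_rot: [0.99, 0.143, -0.001, -0.0]
ft_force: [-0.0, 0.5, 0.0]
gripper_width: 0.7
grip_force: 0.0
```

View pics/w2.png

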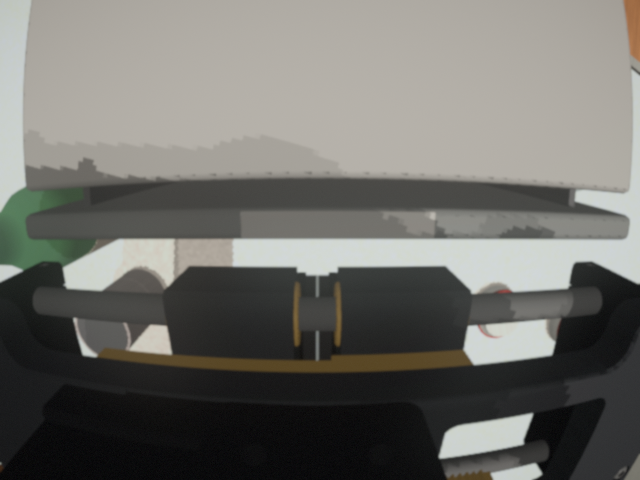

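The wrist view shows the panel edge at row 225, the pad spanning columns 240–430 around the fingers at 318, and a gap ahead of the fingers of roughly 20 mm. I'll press forward in small rows.

```bash
python3 -m pendant '[[0,0,0,0.007,0,0,-1],[0,0,0,0.006,0,0,-1],[0,0,0,0.003,0,0,-1],[0,0,0,0,0,0,-1]]'; python3 -m pendant '[[0,0,0,0.002,0,0,-1],[0,0,0,0.002,0,0,-1],[0,0,0,0,0,0,-1]]'
```

```text
t: 4.22
eef_pos: [608.1, -55.5, 266.8]
ee_rot: [0.99, 0.142, 0.0, -0.0]
ft_force: [-0.2, -0.6, 0.1]
gripper_width: 0.5
grip_force: 0.0
t: 4.47
eef_pos: [611.7, -54.5, 266.5]
ee_rot: [0.99, 0.142, 0.0, 0.0]
ft_force: [0.2, 0.2, 0.5]
gripper_width: 0.2
grip_force: 0.0
```

```bash
python3 -m pendant '[[0,0,0,0.002,0,0,-1],[0,0,0,0.001,0,0,-1],[0,0,0,0,0,0,-1]]'; python3 -m pendant '[[0,0,0,0.001,0,0,-1],[0,0,0,0.001,0,0,-1],[0,0,0,0,0,0,-1]]';  python3 -m pendant '[[0,0,0,0.001,0,0,-1],[0,0,0,0.001,0,0,-1],[0,0,0,0,0,0,-1]]'
```

```text
t: 4.72
eef_pos: [614.6, -53.7, 266.5]
ee_rot: [0.99, 0.142, -0.0, 0.0]
ft_force: [0.4, -0.0, 0.1]
gripper_width: 0.4
grip_force: 0.0
t: 4.97
eef_pos: [615.6, -53.3, 266.6]
ee_rot: [0.99, 0.142, -0.001, 0.0]
ft_force: [-2.7, -0.5, 0.5]
gripper_width: 0.4
grip_force: 1.4
t: 5.22
eef_pos: [618.0, -52.6, 266.6]
ee_rot: [0.99, 0.142, -0.0, 0.0]
ft_force: [-2.9, 0.6, 1.4]
gripper_width: 0.4
grip_force: 1.7
```

```bash
python3 -m pendant '[[0,0,0,0.001,0,0,-1],[0,0,0,0.001,0,0,-1],[0,0,0,0,0,0,-1]]'; python3 -m pendant '[[0,0,0,0.001,0,0,-1],[0,0,0,0.001,0,0,-1],[0,0,0,0,0,0,-1]]'
```

```text
t: 5.47
eef_pos: [620.3, -52.0, 266.6]
ee_rot: [0.99, 0.142, 0.0, -0.0]
ft_force: [-4.1, -0.9, 2.4]
gripper_width: 0.3
grip_force: 1.8
t: 5.72
eef_pos: [620.7, -51.8, 266.7]
ee_rot: [0.99, 0.142, -0.002, 0.0]
ft_force: [-7.4, -0.5, 4.4]
gripper_width: 0.1
grip_force: 3.9
```

```bash
python3 -m pendant '[[0,0,0,0.001,0,0,-1],[0,0,0,0.001,0,0,-1],[0,0,0,0,0,0,-1],[0,0,0,0,0,0,-1]]'; python3 -m pendant '[[0,0,0,-0.03,0,0,-1],[0,0,0,-0.035,0,0,-1],[0,0,0,-0.035,0,0,-1],[0,0,0,-0.012,0,0,-1],[0,0,0,0,0,-0.025,-1],[0,0,0,0,0,-0.025,-1],[0,0,0,0,0,-0.025,-1],[0,0,0,0,0,-0.025,-1],[0,0,0,0,0,0,-1],[0,0,0,0,0,0,-1],[0,0,0,0,0,0,-1],[0,0,0,0,0,0,-1],[0,0,0,0,0,0,-1],[0,0,0,0,0,0,-1],[0,0,0,0,0,0,-1],[0,0,0,0,0,0,-1]]'
python3 - <<'E'
from h import *
im=vision.snapshot('wrist');cv2.imwrite('pics/w3.png',im[:,:,::-1])
print(spotter.boxes_of('wrist','edge_inner')[:2],spotter.boxes_of('wrist','press_spot')[:2])
o=monitor.get_obs();m=vision.camera_model('wrist');np.set_printoptions(suppress=True,precision=4);print(o['eef_pos'],o['ee_rot'],m)
E
```

```text
t: 6.05
eef_pos: [620.7, -51.8, 266.7]
ee_rot: [0.99, 0.142, -0.004, 0.0]
ft_force: [-11.7, -1.7, 5.9]
gripper_width: 0.5
grip_force: 5.9
t: 7.38
eef_pos: [516.5, -82.4, 366.2]
ee_rot: [0.99, 0.142, -0.0, 0.0]
ft_force: [-0.2, -0.9, -0.8]
gripper_width: 0.7
grip_force: 0.0
[] [{'point': [621.9, -61.2, 201.9], 'p': 0.94}]
[516.5522 -82.3632 366.4999] [ 0.9899  0.142  -0.      0.    ] {'fx': 371.64829954431775, 'fy': 371.64829954431775, 'cx': 316.90461896070804, 'cy': 241.72708883367656, 'world_from_camera': array([[  0.28  ,   0.9313,   0.2332, 580.0659],
       [ -0.96  ,   0.2716,   0.0679, -62.9846],
       [ -0.0001,  -0.2428,   0.9701, 529.178 ],
       [  0.    ,   0.    ,   0.    ,   1.    ]])}
```

View pics/w3.png

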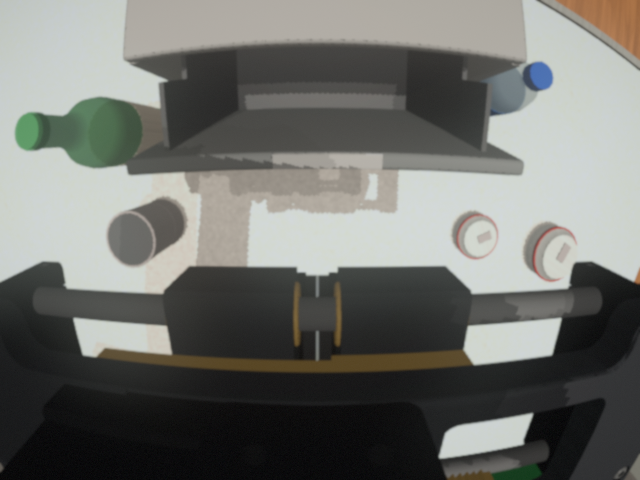

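```bash
python3 - <<'E'
from h import *
o=monitor.get_obs();m=vision.camera_model('wrist');T=np.array(m['world_from_camera'])
for n,uv,z in [('edge inner',[[275,154],[330,152],[382,154]],293),('edge outer',[[275,170],[330,168]],291),('shell',[[275,44],[330,42],[382,43]],297)]:
    d=(np.array(uv,float)-[m['cx'],m['cy']])/m['fx'];th=np.linalg.norm(d,axis=1);s=np.sin(th)/th
    v=np.c_[d[:,0]*s,-d[:,1]*s,-np.cos(th)]@T[:3,:3].T
    P=T[:3,3]+v*((z-T[2,3])/v[:,2])[:,None]
    e=P-o['eef_pos'];print(n,'tool x,y:',(e@[.96,.281,0]).round(1),(e@[.281,-.96,0]).round(1),'proj n',(P@[.96,.281,0]).round(1))
print(o['eef_pos']@np.array([.96,.281,0]))
E
```

```text
edge inner tool x,y: [64.5 65.5 64.8] [-27.3   7.5  40.6] proj n [537.2 538.3 537.5]
edge outer tool x,y: [54.2 55.2] [-27.6   7.6] proj n [526.9 528. ]
shell tool x,y: [135.5 136.3 136.9] [-26.9   7.4  40.2] proj n [608.2 609.1 609.6]
472.74603070167257
```

The wrist view shows the bin ajar: inner edge at row 153 and shell edge at row 43, giving a gap of about 71 mm. I'll go over the edge and down behind it.

```bash
python3 -m pendant '[[0,0,0,0.03,0.007,0,-1],[0,0,0,0.03,0,0,-1],[0,0,0,0.028,0,0,-1],[0,0,0,0,0,0,-1],[0,0,0,0,0,0.03,-1],[0,0,0,0,0,0.03,-1],[0,0,0,0,0,0.03,-1],[0,0,0,0,0,0.02,-1],[0,0,0,0,0,0,-1],[0,0,0,0,0,0,-1]]'; python3 -m pendant '[[0,0,0,-0.004,0,0,-1],[0,0,0,-0.004,0,0,-1],[0,0,0,-0.004,0,0,-1],[0,0,0,-0.004,0,0,-1],[0,0,0,-0.004,0,0,-1],[0,0,0,0,0,0,-1]]'
```

```text
t: 8.37
eef_pos: [602.5, -64.6, 256.3]
ee_rot: [0.99, 0.142, -0.001, 0.0]
ft_force: [0.3, 0.5, -0.3]
gripper_width: 0.5
grip_force: 0.0
t: 8.87
eef_pos: [582.8, -70.3, 257.3]
ee_rot: [0.99, 0.142, 0.0, -0.0]
ft_force: [0.2, -0.2, 0.3]
gripper_width: 0.4
grip_force: 0.0
```

```bash
python3 -m pendant '[[0,0,0,-0.004,0,0.001,-1],[0,0,0,-0.004,0,0.001,-1],[0,0,0,-0.004,0,0.001,-1],[0,0,0,-0.004,0,0.001,-1],[0,0,0,-0.004,0,0.001,-1],[0,0,0,-0.004,0,0.001,-1]]';python3 -m pendant '[[0,0,0,-0.004,0,0.001,-1],[0,0,0,-0.004,0,0.001,-1],[0,0,0,-0.004,0,0.001,-1],[0,0,0,-0.004,0,0.001,-1],[0,0,0,-0.004,0,0.001,-1],[0,0,0,-0.004,0,0.001,-1]]'; python3 - <<'E'
from h import *
im=vision.snapshot('wrist');cv2.imwrite('pics/w4.png',im[:,:,::-1])
E
```

```text
t: 9.37
eef_pos: [560.1, -76.8, 250.2]
ee_rot: [0.99, 0.142, -0.0, -0.0]
ft_force: [1.3, 0.1, 0.6]
gripper_width: 0.7
grip_force: 0.2
t: 9.87
eef_pos: [537.2, -83.6, 244.4]
ee_rot: [0.99, 0.142, -0.0, 0.0]
ft_force: [0.6, -0.8, 0.4]
gripper_width: 0.6
grip_force: 0.0
```

View pics/w4.png

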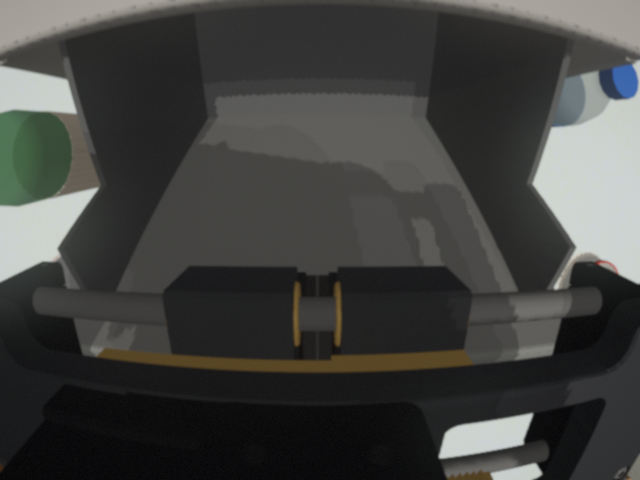

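The fingers at (318,310) are inside the tub behind the edge, and the bin is coming out with them. I'll draw on to the stop.

```bash
python3 -m pendant '[[0,0,0,-0.004,0,0.0007,-1],[0,0,0,-0.004,0,0.0007,-1],[0,0,0,-0.004,0,0.0007,-1],[0,0,0,-0.003,0,0.0007,-1],[0,0,0,0,0,0,-1],[0,0,0,0,0,0,-1]]'; python3 -m pendant '[[0,0,0,-0.002,0,0,-1],[0,0,0,-0.001,0,0,-1],[0,0,0,-0.001,0,0,-1],[0,0,0,0,0,0,-1],[0,0,0,0,0,0,-1]]'
```

```text
t: 10.42
eef_pos: [533.1, -85.0, 244.5]
ee_rot: [0.99, 0.143, 0.013, -0.0]
ft_force: [17.5, 6.3, -3.3]
gripper_width: 0.6
grip_force: 7.2
t: 10.83
eef_pos: [532.4, -85.2, 245.4]
ee_rot: [0.99, 0.143, 0.017, -0.0]
ft_force: [22.3, 7.7, -4.4]
gripper_width: 0.3
grip_force: 9.5
```

The tip bears on the sloped inner face about 21 mm below the edge, which puts the bin at its stop. I'll back off, lift away and check.

```bash
python3 -m pendant '[[0,0,0,0.012,0,0,-1],[0,0,0,0.012,0,0,-1],[0,0,0,0.01,0,0,-1],[0,0,0,0,0,-0.035,-1],[0,0,0,0,0,-0.035,-1],[0,0,0,0,0,-0.035,-1],[0,0,0,0,0,-0.035,-1],[0,0,0,-0.035,0,-0.02,-1],[0,0,0,-0.035,0,0,-1],[0,0,0,-0.035,0,0,-1],[0,0,0,-0.035,0,0,-1],[0,0,0,0,0,0,-1],[0,0,0,0,0,0,-1],[0,0,0,0,0,0,-1],[0,0,0,0,0,0,-1]]'
python3 - <<'E'
from h import *
im=vision.snapshot('wrist');cv2.imwrite('pics/w5.png',im[:,:,::-1])
o=monitor.get_obs();m=vision.camera_model('wrist');print(o['eef_pos'],m['world_from_camera'][:3,3] if hasattr(m['world_from_camera'],'shape') else '')
n=np.array([.96,.281,0]);pv=597.2*n;l=np.array([.281,-.96,0])
c=n*597.2+l*(np.array([623,-59,0])@l)
T=np.array(m['world_from_camera'])
for a in (.3,.4,.46,.5):
    P=c-n*275*np.sin(a)+[0,0,25+275*np.cos(a)];v=T[:3,:3].T@(P-T[:3,3]);th=np.arctan2(np.hypot(v[0],v[1]),-v[2]);u=v[:2]/np.hypot(v[0],v[1])*th*m['fx'];print(a,m['cx']+u[0],m['cy']-u[1])
E
```

```text
t: 12.08
eef_pos: [418.5, -118.4, 401.3]
ee_rot: [0.99, 0.142, -0.001, -0.0]
ft_force: [0.6, 0.8, -0.3]
gripper_width: 0.4
grip_force: 0.0
[ 418.58299766 -118.36153298  401.12417369] [482.36140671 -98.93934296 563.69628922]
0.3 318.78618986150053 44.004383778755454
0.4 318.7674681676293 79.13768791867454
0.46 318.7441346037229 99.34318157148633
0.5 318.72429680372295 112.22556563515562
```

View pics/w5.png

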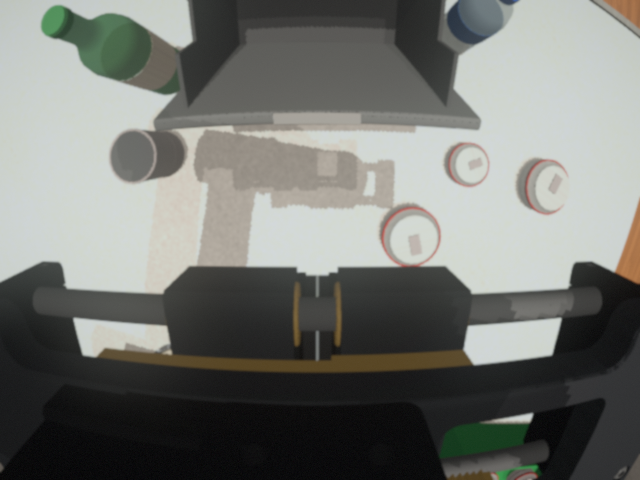

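The inner edge shows at row 113 and the prediction for 0.5 rad is row 112, so the bin is on its stop. The empties are all standing in place and the robot is clear.

```bash
python3 -c "
from workcell import ctrl
print(ctrl.close_job())"
```

```text
the job is handed in; nothing more can be done
None
```

I pressed the bin open, let it spring ajar untouched, drew it out to its stop and handed the job in; the last picture puts it at about 0.5 rad with the four empties standing in place, but the judge gave no verdict.

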